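Pointing check of a steriliser load

TASK

Do the pointing check of the load: with the fingers pointing straight down, point at the round head of the dental mirror on the steel tray, fingertips two or three centimetres above it, and stay still there for two seconds; then point in the same way, again for two seconds, at the middle of the lid of the smaller of the two cassettes, not the larger one. Then confirm the check by pressing the larger button of the load logger (the low white box) fully down with the fingertips, not the small button, let it come up again and draw the fingers back at least 10 cm above it. Everything on the worktop stays where it lies, and the logger is the only thing you may touch.

Things in the scene. Friction and masses are not known exactly. Their poses are not given: they have to be found in the camera images.
- mirror: dental mouth mirror, steel, 173 mm long, lying on the floor of the tray: a thin handle 8 mm thick with a small round mirror, about 20 mm across, at one end. Origin on its underside at mid-length; its y axis runs along it, the round head at the -y end; z up. It is one of three instruments that lie side by side about 32 mm apart along the tray, in any order, and the only one with a round disc
- mirror_head (a point): middle of the round head of the mirror, the point to point at, 76 mm along -y from the mirror's origin; z up, about 10 mm above the worktop
- tray: open shallow steel tray, 130 x 260 mm, rim 23 mm high, floor 2 mm thick, fixed to the worktop. Origin at the centre of its underside, y along its length, which runs roughly away from the robot; z up
- tweezers: steel college tweezers, 19 x 159 x 8 mm, lying on the tray beside the mirror; origin on the underside at mid-length, y along them; a bystander
- scaler: thin double-ended steel scaler, 13 x 176 x 9 mm, hooked points at the ends and no disc, lying on the tray beside the mirror; origin on the underside at mid-length, y along it; a bystander
- cassette_small: the smaller cassette: plain closed flat box, 60 x 120 x 22 mm, loose; origin at the centre of its underside, y along its length, z up
- small_lid (a point): middle of the top of the smaller cassette, the second point to point at; 22 mm above the worktop, z up
- cassette_large: the larger cassette: closed flat perforated steel box, 102 x 185 x 23 mm, loose; origin at the centre of its underside, y along its length; a bystander. The two cassettes lie at the back, either of them in either place
- large_lid (a point): middle of the top of the larger cassette, 22 mm above the worktop; not to be pointed at
- logger: load logger: low white box, 94 x 154 mm and 34 mm high, fixed to the worktop, with two round push buttons on its top, on the side away from the robot, and a dark display nearer the robot. Origin at the centre of its underside, y along its length, z up. Larger button at its (+12, +42) mm, smaller one at (+12, -42) mm; each stands in a round grey collar whose top is 46 mm above the worktop
- big_button_top (a point): centre of the top of the larger button, 40 mm across, 56 mm above the worktop when it is up; it moves down with the button
- big_button (a joint): travel of the larger button: 0 up, 0.006 m fully down; a spring drives it up again; fully down takes about 5 N
- small_button (a joint): travel of the smaller button, 20 mm across, same height and spring: 0 up, 0.006 m down; leave it alone
- kidney_dish: open kidney-shaped steel dish, 97 x 183 x 32 mm, behind the cassettes; origin at the centre of its underside; a bystander
- handpiece: slim dental handpiece, 18 x 120 x 18 mm, lying to the right of the logger; origin on its underside at mid-length, y along it; a bystander
- indicator_tape: roll of tape lying flat, 96 mm across, 25 mm high, behind the cassettes on the right; origin at the centre of its underside; a bystander
- dropper: small dropper bottle, 33 mm across, 102 mm high, standing behind the cassettes on the left; origin at the centre of its underside; a bystander
Mind the look-alikes: they are no part of the job. Leave any black look-alike of the cassette_small alone.

How it is judged (in metres and radians):
On the way, in this order (a step that is already met when the one before it is completed fails the run):
1. the tool point has dwelt just above the mirror's round head, fingers pointing down (horizontal distance between the grasp point and mirror_head below 0.015 m and z of the grasp point in the frame of mirror_head between 0.02 and 0.09 m and angle between the grasp point's own z axis and vertical above 2.7 rad), for 1.5 s.
2. then it has dwelt just above the middle of the smaller cassette's lid, fingers pointing down (horizontal distance between the grasp point and small_lid below 0.02 m and z of the grasp point in the frame of small_lid between 0.02 and 0.09 m and angle between the grasp point's own z axis and vertical above 2.7 rad), for 1.5 s.
3. then the fingers have pressed the larger button fully down (value of joint big_button above 0.0048 m and contact force between the fingers and logger above 0.5 N), for 0.1 s.
At the end, for the whole second after the job is handed in: both buttons are up again (within 1 mm), the tool point is more than 80 mm above the larger button's top, and no loose thing lies more than 6 mm from where it was (value of joint each of big_button, small_button below 0.001 m and z of the grasp point in the frame of big_button_top above 0.08 m and distance of each of mirror, tweezers, scaler, cassette_small, cassette_large, kidney_dish, handpiece, indicator_tape, dropper from where it was at the start of the episode below 0.006 m); the robot touches nothing.
It fails at once if the robot touches something other than the logger (more than 0.3 N) (contact force between any of the fingers, the arm and mirror above 0.3 N or contact force between any of the fingers, the arm and tweezers above 0.3 N or contact force between any of the fingers, the arm and scaler above 0.3 N or contact force between any of the fingers, the arm and cassette_small above 0.3 N or contact force between any of the fingers, the arm and cassette_large above 0.3 N or contact force between any of the fingers, the arm and kidney_dish above 0.3 N or contact force between any of the fingers, the arm and handpiece above 0.3 N or contact force between any of the fingers, the arm and indicator_tape above 0.3 N or contact force between any of the fingers, the arm and dropper above 0.3 N or contact force between any of the fingers, the arm and tray above 0.3 N).
It fails at once if a loose thing is moved by more than 6 mm (distance of any of mirror, tweezers, scaler, cassette_small, cassette_large, kidney_dish, handpiece, indicator_tape, dropper from where it was at the start of the episode above 0.006 m).
It fails at once if the small button is pressed (more than 3 mm) (value of joint small_button above 0.003 m).
It fails at once if the larger cassette is pointed at (tool point low, within 30 mm of the middle of its lid and less than 70 mm above it) (horizontal distance between the grasp point and large_lid below 0.03 m and z of the grasp point in the frame of large_lid below 0.07 m).
It also fails if it takes over 58 s, if anything falls off the work surface, if the arm or the gripper's body presses on something with over 40 N, if the wrist force passes 120 N, or if a joint passes its speed limit or range.

ROBOT

A 6-joint arm with a two-finger parallel gripper is mounted at the origin on a cart in front of the work surface, level with it; the furniture and walls round the work are solid. World frame = base frame: x ahead of the robot, y to its left, z up, the work surface at z = 0. Lengths are in m, angles in degrees, forces in N, time in s.
With the tool pointing down it reaches from about 0.325 to 0.85 m from the base axis. Payload 15.5 kg.
Tool frame: the origin (TCP) lies between the finger pads, 19 mm behind the fingertips; this is the grasp point; z points along the fingers, y is the line along which they close (so a half turn about z gives the same grasp; the last joint's range is limited). The gripper opens to 91 mm and grips with 3 to 60 N. Pads are 32 mm wide; open, the fingers measure 118 mm over their backs; the gripper's body (76 mm by 178 mm) begins 60 mm behind the grasp point.
Start: joints at [-75.086, 28.281, 77.091, -0, 74.628, -5.472], TCP at [0.218, -0.586, 0.233] pointing down, gripper open.
Joint ranges: [-166.48, 166.48], [-47.26, 123.95], [12.59, 153.08], [-70.14, 250.14], [6.76, 159.57], [-176.63, 176.63]. Speed limits (degrees/s): [108.29, 108.29, 147.25, 172.46, 172.46, 172.46].

INTERFACE

Orientations are given as a 3x3 rotation matrix whose columns are the frame's x, y, z axes.
In Python, from rig import arm gives the robot as it stands. Calls block until the motion is done:
- arm.move_to(position, orientation): joint-space move of the TCP to a pose.
- arm.move_l(position, orientation=None, feed=0.15): straight line of the TCP; orientation=None keeps the orientation; feed is the mean speed in m/s.
- arm.move_joints(angles): joint-space move.
- arm.grip(opening): finger opening in m; the grip force is fixed at half the most; returns when the fingers have stopped.
- arm.sleep(seconds).
- arm.solve_ik(position, orientation): joint angles nearest the present ones, or None.
- arm.snapshot(name): name is "scene" or "top"; returns the picture (420x560x3 uint8, red, green, blue); there is no depth.
- arm.get_calibration(name): a dict with "intrinsics" (3x3 intrinsics, pixels), "cam_to_world" (4x4, takes a point from camera to world coordinates). Camera axes: x right, y down, z forward; pixel columns grow to the right and rows downward; lengths in m; the calibration is good to about 2 mm. A picture is of the moment at which its call begins. get_calibration takes no time and is no camera call.
A pose or a line that the arm cannot do raises arm.Unreachable and nothing moves.
- arm.sign_off(): hands the job in; it is judged then, once.
Readings, each from a call of its own:
- arm.current_t(): time.
- arm.current_joint_positions(): joint angles.
- arm.current_dq(): joint speeds.
- arm.current_tau(): joint torques, N m.
- arm.current_ee_pos(): TCP position.
- arm.current_tool_rot(): TCP orientation.
- arm.current_force(): force on the tool from outside, world axes, zero at the start.
- arm.current_torque(): the same for the moment, N m.
- arm.current_width(): finger opening in m.
- arm.current_grasp_force(): force on a finger pad.
Only numpy, scipy, OpenCV 4.12 (cv2) and the standard library are available. Lean on these libraries where they do the work, as an engineer would, in place of code of your own. Each camera call takes 0.05 s, during which the arm holds its last target. There are 200 camera calls.

## Working session

There is one attempt and no reset: what is moved stays moved. The work goes in short steps, each a Python script; the robot and the scene stay as the last script left them, time stands still between calls to the robot, and variables do not carry over. Pictures are saved under pics/ and viewed, at most 10 in all, crops included, and the job is handed in when it is done.

```bash
mkdir -p pics
python3 - <<'E'
from rig import arm
import cv2,numpy as np
for n in("scene","top"):
    im=arm.snapshot(n); cv2.imwrite(f"pics/{n}0.png",im[:,:,::-1])
    c=arm.get_calibration(n); print(n,np.round(c["intrinsics"],1).tolist(),np.round(c["cam_to_world"],3).tolist())
print(arm.current_t())
print(arm.current_tool_rot())
E
```

```text
scene [[437.7, 0.0, 281.8], [0.0, 437.7, 207.9], [0.0, 0.0, 1.0]] [[-0.726, -0.37, 0.58, -0.057], [-0.688, 0.419, -0.593, 0.64], [-0.024, -0.829, -0.559, 0.688], [0.0, 0.0, 0.0, 1.0]]
top [[408.9, 0.0, 280.0], [0.0, 408.9, 210.6], [0.0, 0.0, 1.0]] [[0.025, -0.997, 0.073, 0.475], [-1.0, -0.024, 0.02, -0.035], [-0.018, -0.074, -0.997, 1.224], [0.0, 0.0, 0.0, 1.0]]
0.1
[[ 9.37361807e-01  3.48357246e-01 -2.68014138e-04]
 [ 3.48357335e-01 -9.37361276e-01  1.00247968e-03]
 [ 9.79949852e-05 -1.03305085e-03 -9.99999462e-01]]
```

View pics/scene0.png

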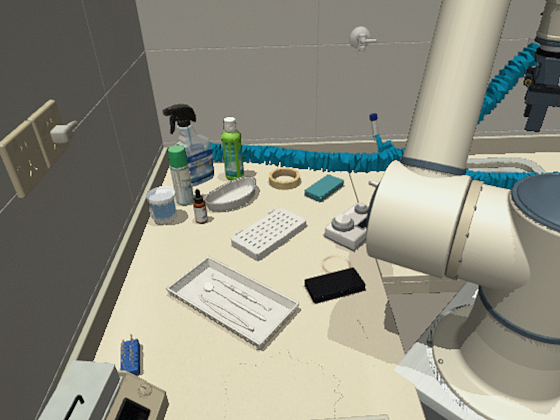

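View pics/top0.png

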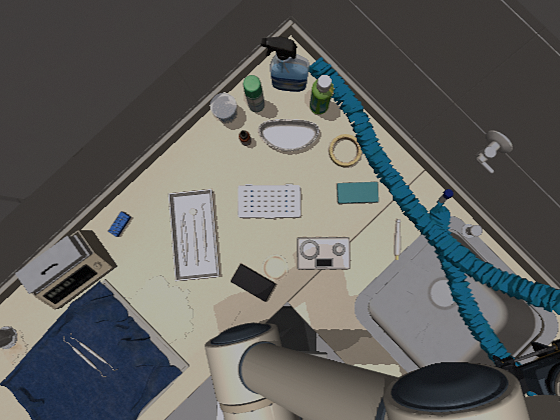

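The top view shows the tray at (195,235), the perforated large cassette at (269,201), the teal box at (357,192), the black look-alike at (253,282), and the logger at (323,253) with its large button at about (310,249) and its small one at about (338,248). There are two candidates for the small cassette, teal (357,192) and black (253,282). Teal fits: it lies at the back beside the large one, and the black one is the look-alike to leave alone. I'll confirm this and the round head in one enlarged crop.

Run:
```python
import cv2,numpy as np
t=cv2.imread("pics/top0.png");s=cv2.imread("pics/scene0.png")
r=lambda i,x,y,w,h,W,H:cv2.resize(i[y:y+h,x:x+w],(W,H),interpolation=cv2.INTER_CUBIC)
a=r(t,165,180,60,110,325,596);            # scale 5.42
b=r(s,160,250,145,100,475,328)            # 3.28
c=r(t,230,175,158,89,475,268)             # 3.0
cv2.imwrite("pics/crop.png",np.hstack([a,np.vstack([b,c])]))
```

```text
(no output)
```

View pics/crop.png

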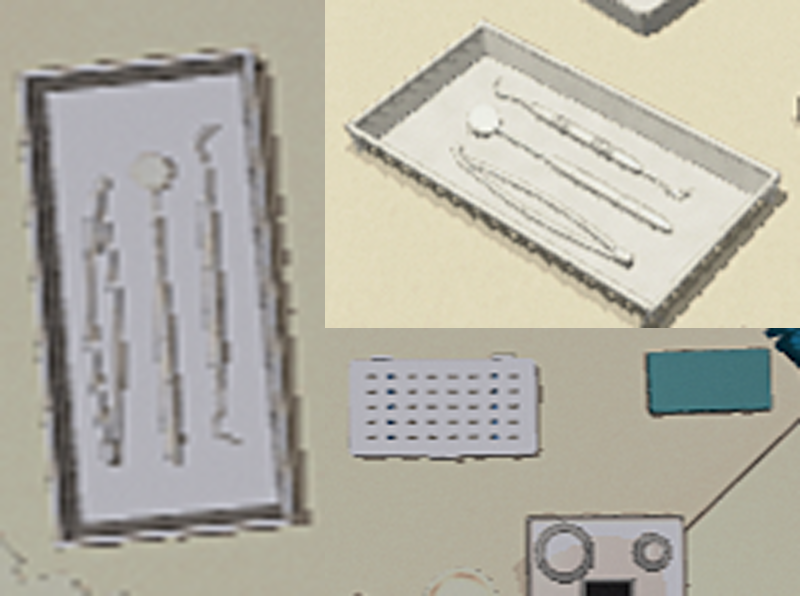

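The crop confirms it. The middle instrument is the mirror, with its disc at about top (192.8,211.2) and scene (208.1,286.1). The teal box is a plain closed box and smaller than the perforated one. The larger button is the left ring, at about top (309.3,248.9).

```bash
cat > h.py <<'E'
from rig import arm
import cv2,numpy as np
C={n:arm.get_calibration(n) for n in("scene","top")}
def ray(n,p):
    K,T=np.array(C[n]["intrinsics"]),np.array(C[n]["cam_to_world"])
    d=T[:3,:3]@np.linalg.solve(K,[p[0],p[1],1]);return T[:3,3],d/np.linalg.norm(d)
def plane(n,p,z):
    o,d=ray(n,p);return o+d*(z-o[2])/d[2]
def tri(ps,pt):
    P=[]
    for n in("scene","top"):
        M=np.linalg.inv(np.array(C[n]["cam_to_world"]))[:3];P.append(np.array(C[n]["intrinsics"])@M)
    X=cv2.triangulatePoints(P[0],P[1],np.array(ps,float),np.array(pt,float)).ravel();return X[:3]/X[3]
E
python3 - <<'E'
from h import *
np.set_printoptions(precision=4,suppress=True)
t=cv2.imread("pics/top0.png");s=cv2.imread("pics/scene0.png")
print("head",tri((208.1,286.1),(192.8,211.2)),plane("top",(192.8,211.2),.01),plane("scene",(208.1,286.1),.01))
cen={}
for n,im,(x,y,w,h) in(("top",t,(325,170,65,45)),("scene",s,(295,165,60,45))):
    hsv=cv2.cvtColor(im[y:y+h,x:x+w],cv2.COLOR_BGR2HSV)
    m=cv2.inRange(hsv,(80,80,60),(100,255,255))
    c=max(cv2.findContours(m,0,2)[0],key=cv2.contourArea)
    v=hsv[...,2][m>0];thr=cv2.threshold(v,0,255,cv2.THRESH_OTSU)[0]
    mt=cv2.inRange(hsv,(80,80,int(thr)),(100,255,255))if n=="scene" else m
    c=max(cv2.findContours(mt,0,2)[0],key=cv2.contourArea);r=cv2.minAreaRect(c)
    M=cv2.moments(c);cen[n]=(M['m10']/M['m00']+x,M['m01']/M['m00']+y)
    b=cv2.approxPolyDP(c,4,True)[:,0]+[x,y]
    print(n,thr,cen[n],r,[plane(n,q,.022)[:2] for q in b])
print("lid",tri(cen["scene"],cen["top"]),[plane(n,cen[n],.022)for n in cen])
# large lid and button
print("large",plane("top",(269,201),.022),"black",plane("top",(253,282),.022))
b=plane("top",(309.3,248.9),.056);b2=plane("top",(338+.0,248.3),.056);print("btn",b,b2,np.linalg.norm(b-b2))
for q in(b,b2):
    K=C["scene"];M=np.linalg.inv(K["cam_to_world"]);c=(M@[*q,1])[:3];u=np.array(K["intrinsics"])@c;print("pred in scene",u[:2]/u[2])
a=cv2.resize(t[225:275,290:356],(528,400),interpolation=2);e=cv2.resize(s[190:250,320:380],(400,400),interpolation=2)
cv2.imwrite("pics/btn.png",np.hstack([a[:,:400],e]))
E
```

```text
head [0.557  0.251  0.0084] [0.5564 0.2501 0.01  ] [0.556  0.2522 0.01  ]
top 100.0 (357.3014571948998, 191.9801912568306) ((32.204795837402344, 22.02945327758789), (19.4681339263916, 40.15765380859375), 87.87889862060547) [array([ 0.6489, -0.2949]), array([ 0.6493, -0.1801]), array([ 0.5959, -0.1809]), array([ 0.5986, -0.2953])]
scene 115.0 (323.57109557109555, 185.43403263403263) ((28.999998092651367, 20.500001907348633), (14.144856452941895, 36.05551528930664), 56.3099365234375) [array([ 0.6012, -0.2933]), array([ 0.6536, -0.2875]), array([ 0.6412, -0.1754]), array([ 0.5961, -0.1793])]
lid [ 0.6251 -0.2372  0.0191] [array([ 0.6239, -0.2373,  0.022 ]), array([ 0.6228, -0.2328,  0.022 ])]
large [0.5912 0.0225 0.022 ] black [0.353  0.0627 0.022 ]
btn [ 0.4539 -0.0974  0.056 ] [ 0.4576 -0.1788  0.056 ] 0.0813997370264052
pred in scene [342.7192 218.0512]
pred in scene [360.4992 203.9292]
```

View pics/btn.png

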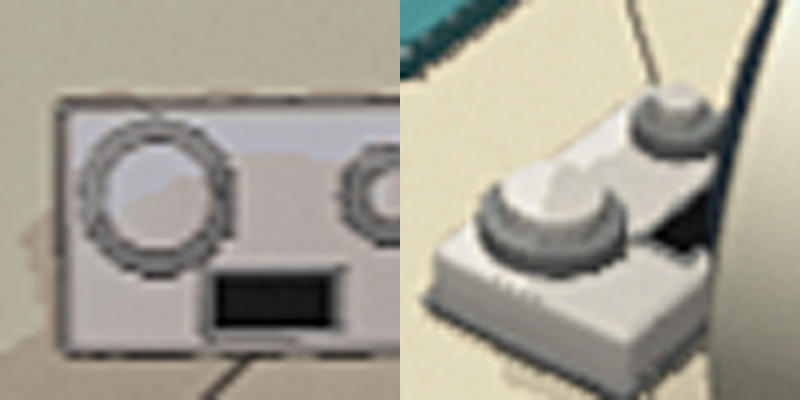

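Both views agree on all three targets:

| Target | x (m) | y (m) | Measured height (mm) | Stated height (mm) |
|---|---|---|---|---|
| Mirror head | 0.5565 | 0.251 | 8 | 10 |
| Teal lid | 0.624 | -0.236 | 19 | 22 |
| Big button | 0.454 | -0.0975 | not triangulated | 56 |

- **Lid:** it measures about 115 x 52 mm, which fits the smaller cassette.
- **Button:** the top-view point at 56 mm projects to scene (342.7,218.1), and I see it at (342.5,218.3). The spacing to the small button is 81 mm against a stated 84 mm.

First I'll lift clear of the sink, retract inwards and swing over, then point at the head.

```bash
cat >> h.py <<'E'
def R(deg):
    a=np.radians(deg);y=np.array([np.cos(a),np.sin(a),0]);z=np.array([0,0,-1.]);return np.column_stack([np.cross(y,z),y,z])
E
python3 - <<'E'
from h import *
print("brush tip",tri((373,118),(447,194)))
p=arm.current_ee_pos()
arm.move_l([p[0],p[1],.35],feed=.25)
arm.move_l([.16,-.43,.35],feed=.25)
arm.grip(0.0)
arm.move_to([.5565,.251,.20],R(24))
print(arm.current_t(),arm.current_ee_pos(),arm.current_width(),arm.current_joint_positions())
arm.move_l([.5565,.251,.054],feed=.1)
cv2.imwrite("pics/head.png",np.hstack([cv2.resize(arm.snapshot("scene")[200:360,100:300],(500,400)),cv2.resize(arm.snapshot("top")[150:290,110:215],(300,400))])[:,:,::-1])
arm.sleep(2)
print(arm.current_t(),arm.current_ee_pos(),arm.current_force())
E
```

```text
brush tip [ 0.60635771 -0.44212235  0.16983187]
5.725 [0.55687609 0.25024802 0.20021197] 8.931802597496384e-07 [ 1.86001377e+01  2.89207828e+01  8.15514082e+01 -8.26416907e-03
  6.95089346e+01 -5.32429395e+00]
9.4333 [0.55647809 0.25101113 0.05400383] [ 0.07994856  0.14846387 -0.573027  ]
```

View pics/head.png

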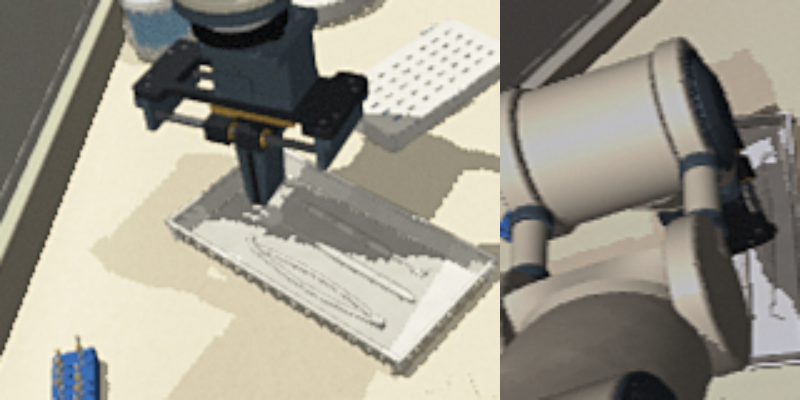

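The closed fingertips hover over the mirror's head end (crop about (262,200)), inside the rim and without contact. Next come the lid and then the button.

Run:
```python
from h import *
arm.move_l([.5565,.251,.22],feed=.2)
arm.move_to([.624,-.236,.22],R(35))
arm.move_l([.624,-.236,.066],feed=.1)
cv2.imwrite("pics/lid.png",np.hstack([cv2.resize(arm.snapshot("scene")[110:270,250:450],(500,400)),cv2.resize(arm.snapshot("top")[130:270,300:405],(300,400))])[:,:,::-1])
arm.sleep(2)
print(arm.current_t(),arm.current_ee_pos(),arm.current_force())
arm.move_l([.624,-.236,.22],feed=.2)
arm.move_to([.454,-.0975,.20],R(-12))
arm.move_l([.454,-.0975,.085],feed=.15)
print(arm.current_t(),arm.current_ee_pos(),arm.current_force(),arm.current_width())
cv2.imwrite("pics/btn2.png",np.hstack([cv2.resize(arm.snapshot("scene")[130:290,250:450],(500,400)),cv2.resize(arm.snapshot("top")[180:320,250:355],(300,400))])[:,:,::-1])
```

```text
16.0 [ 0.62403426 -0.23599289  0.06601019] [-0.79090267  0.34887917  0.37618737]
18.7583 [ 0.45452725 -0.09778039  0.08541426] [0.48126443 0.24913811 0.1193879 ] 0.0008243586799395026
```

View pics/lid.png

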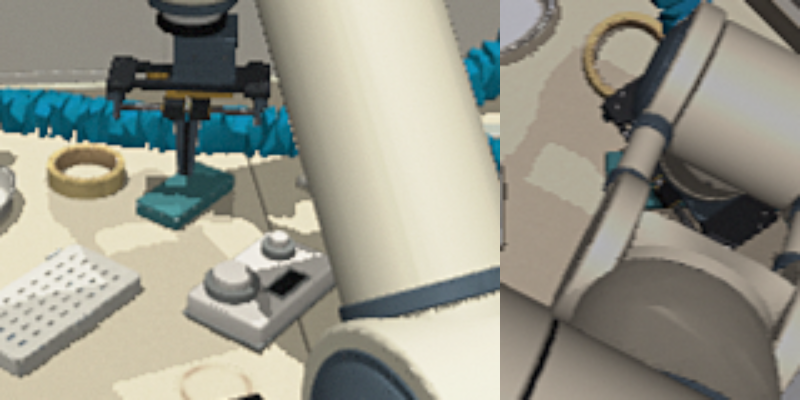

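View pics/btn2.png

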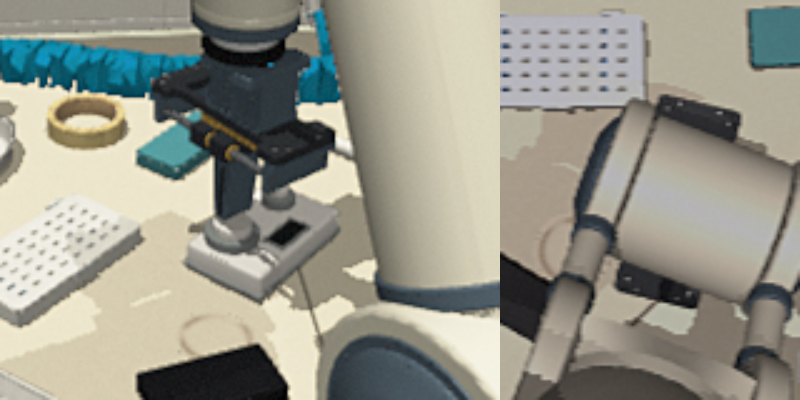

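The fingertips are above the teal lid in the first picture and just over the larger button (crop about (233,225)) in the second. Now I'll press in small steps while watching the force.

Run:
```python
from h import *
f0=arm.current_force()[2]
for z in np.arange(.077,.0645,-.001):
    arm.move_l([.454,-.0975,z],feed=.03)
    f=arm.current_force()[2]-f0; print(round(z,4),round(arm.current_ee_pos()[2],4),round(f,2))
    if f>12: break
arm.sleep(.4);print(arm.current_ee_pos(),arm.current_force())
arm.move_l([.454,-.0975,.22],feed=.12)
arm.sleep(.3)
cv2.imwrite("pics/end.png",np.hstack([cv2.resize(arm.snapshot("scene")[130:290,250:450],(500,400)),cv2.resize(arm.snapshot("top")[150:290,150:255],(300,400))])[:,:,::-1])
print(arm.current_t(),arm.current_ee_pos())
```

```text
0.077 0.0769 1.45
0.076 0.076 -0.78
0.075 0.075 1.37
0.074 0.074 2.3
0.073 0.073 2.52
0.072 0.072 3.41
0.071 0.071 4.16
0.07 0.07 4.53
0.069 0.069 7.22
0.068 0.0687 28.32
[ 0.45412249 -0.09754514  0.0687178 ] [-2.48641357  0.08343614 27.18730601]
23.7417 [ 0.45396755 -0.09750152  0.21989673]
```

View pics/end.png

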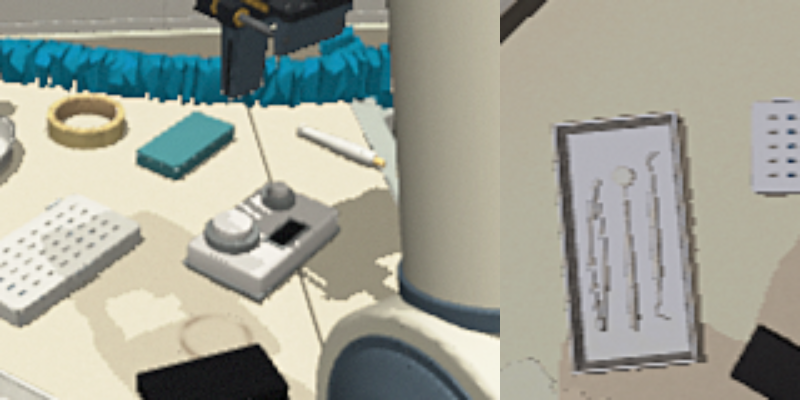

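The button bottomed out: the force rose along the spring to about 5 N, then jumped to 28 N at the stop. It is up again, the fingers are clear and everything lies where it was.

```bash
python3 -c "
from rig import arm
print(arm.sign_off())"
```

```text
the job is handed in; nothing more can be done
None
```

I pointed at the mirror head and then the teal smaller cassette's lid for 2 s each, pressed the larger button to its stop and let it come up, drew the fingers back about 14 cm above it, and handed the job in at about 24 s; no verdict was returned.

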